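# Hang the inspection torch over the slide tray

### The job

First still the swinging hook above the slide tray, so that it hangs quiet on its own. Then snap the torch straight forward out of its two spring clips and hang it by its wire loop on the hook, so that it hangs lens down at rest over the slides; leave the jar, the slide box and the tube rack where they stand.

Things in the scene. Friction and masses are not known exactly. Their poses are not given: they have to be found in the camera images.
- torch_mid (a point): Torch (180 g, 200 mm long): point on the axis mid-barrel, midway between the clips at the start. Aluminium barrel 28 mm thick, 112 mm long; 64 mm is bare between the clips, to grasp. +x runs along the torch to its wire loop, y lies across, in the flat plane of the loop. At the start it lies level, loop plane level (may be rolled a few degrees), loop at clip_seat's +y end.
- torch_loop (a point): Middle of the far cross-bar of the torch's rigid wire loop, 115 mm from torch_mid along its +x; cross-bar along y. Axes as torch_mid. Wire 5 mm thick; the opening is about 37 mm wide (y) and 42 mm long (x), from this cross-bar back to the 24 mm tail cap, whose face is 45 mm from this point. Hung on the hook and let go 45 degrees off vertical, the torch swings for 6 to 8 s before it is quiet.
- torch_lens (a point): Centre of the torch's lens, in a black head 36 mm in diameter and 28 mm long, 82 mm from torch_mid along its -x. Axes as torch_mid.
- clip_seat (a point): Fixed; on the axis of a fully seated bar, midway between the two C-clips, 100 mm above the bench. -x points level and straight forward, out of the clip mouths; y along the bar; z up. A forward pull of about 8 to 22 N in all springs the steel jaws apart and the bar snaps out within 15 mm; it cannot be lifted out. 80 mm in front is free.
- clipstand: Clip stand, fixed; origin on the bench under clip_seat, same axes. Each clip is 12 mm wide, centred 38 mm either side along y, with a sprung upper and lower jaw round the front of the bar, on a post 27 to 41 mm behind the bar axis that rises 20 mm above it. Between the clips nothing is behind or below the bar but the base plate, 12 mm thick.
- hook_pivot (a point): Fixed pivot of the pendant hook, 375 mm above the bench, at the near end of a level arm 14 mm thick (axis 12 mm above this point) that runs straight from here to an upright post 18 mm thick at x = 200, y = 80 mm. The hook opens to -x and swings about x, so from side to side (y). Nothing stands on the -x side.
- hook_seat (a point): Moves with the hook: centre of the torch's loop wire when it rests in the bottom of the hook, 115 mm below the pivot, 260 mm above the bench when plumb, axes then as hook_pivot. Hook of 6 mm wire in one plane, with a orange rubbery V bottom: shank 18 mm to +x of this point; upturned tip 25 mm to -x, its top 38 mm above this point; 37 mm clear between. The shank bends back 67 mm above.
- hookstand: Hook stand, fixed; origin on the bench straight below hook_pivot, same axes. A shallow blue tray of microscope slides (110 by 130 mm, 14 mm high) is fixed on the bench, centred there. The post's base plate, 100 mm square, is centred at x = 200, y = 80 mm.
- hook (a joint): Swing of the 120 g hook about hook_pivot's +x axis, rad, 0 plumb; positive swings its lower end to +y. At the start it swings 0.3 to 0.5 rad to either side, period about 0.65 s, and hardly dies away by itself. Pressed lightly to one side by something it comes to rest against it, and it stays still if that is then drawn away slowly.
- jar: bystander: specimen jar with yellow lid, 56 mm diameter, 75 mm high; origin under its centre
- slidebox: bystander: blue slide box 60 x 85 x 40 mm; origin under its centre
- tuberack: bystander: white tube rack 100 x 120 mm, tubes up to 94 mm high; origin under its centre
There are look-alikes about, which are no part of the job. There is more than one size of the part that bears torch_mid; the job needs the larger. Leave any green look-alike of the clipstand alone.

How it is judged (in metres and radians):
On the way, in this order (a step that is already met when the one before it is completed fails the run):
1. the hook hangs still by itself: within 0.08 rad of plumb and untouched for 1 s, the torch still in its clips (value of joint hook between -0.08 and 0.08 rad and contact force between hook and anything else below 0.05 N and distance between torch_mid and clip_seat below 0.02 m), for 1 s.
2. the torch is out in front of the clips: its middle more than 30 mm forward of the seat, less than 25 mm above or below it and less than 30 mm along it (x of torch_mid in the frame of clip_seat below -0.03 m and z of torch_mid in the frame of clip_seat between -0.025 and 0.025 m and y of torch_mid in the frame of clip_seat between -0.03 and 0.03 m), for 0.05 s.
At the end, for the whole second after the job is handed in: The torch hangs by its loop on the hook: loop cross-bar within 15 mm of the hook's seat, carried by the hook, loop up and lens down within 0.3 rad of vertical, slower than 0.12 m/s, the hook within 0.15 rad of plumb (distance between torch_loop and hook_seat below 0.015 m and angle between torch_mid's own x axis and vertical below 0.3 rad and contact force between torch and hook above 0.5 N and value of joint hook between -0.15 and 0.15 rad and linear speed of torch below 0.12 m/s); the robot touches nothing.
It fails at once if the jar is moved by more than 20 mm (distance of jar from where it was at the start of the episode above 0.02 m).
It fails at once if the slide box is moved by more than 20 mm (distance of slidebox from where it was at the start of the episode above 0.02 m).
It fails at once if the tube rack is moved by more than 20 mm (distance of tuberack from where it was at the start of the episode above 0.02 m).
It also fails if it takes over 72 s, if anything falls off the work surface, if the arm or the gripper's body presses on something with over 40 N, if the wrist force passes 120 N, or if a joint passes its speed limit or range.

### The arm

A 6-joint arm with a two-finger parallel gripper is mounted at the origin on the work surface. World frame = base frame: x ahead of the robot, y to its left, z up, the work surface at z = 0. Lengths are in m, angles in degrees, forces in N, time in s.
With the tool pointing down it reaches from about 0.325 to 0.775 m from the base axis. Payload 5.5 kg.
Tool frame: the origin (TCP) lies at the centre of the arm's flange, where the gripper is bolted on; the fingertips stand 182 mm ahead of it and the grasp point (between the pads) lies 163 mm ahead of it; z points along the fingers, y is the direction in which the jaws open and shut (so a half turn about z gives the same grasp; the last joint's range is limited). The gripper opens to 88 mm and grips with 3 to 60 N. Pads are 20 mm wide; open, the fingers measure 115 mm over their backs; the gripper's body (75 mm by 178 mm) begins 61 mm behind the grasp point.
Start: joints at [-74.697, 5.22, 70.514, -0, 104.267, -3.249], TCP at [0.191, -0.569, 0.405] pointing down, gripper open.
Joint ranges: [-164.24, 164.24], [-49.07, 125.15], [9.68, 141.18], [-86.29, 266.29], [3.28, 154.24], [-151.56, 151.56]. Speed limits (degrees/s): [147.25, 147.25, 172.46, 180, 180, 180].

### API

Orientations are given as [roll, pitch, yaw] about the fixed x, y, z axes, in that order (R = Rz(yaw) Ry(pitch) Rx(roll)).
In Python, from station import r gives the robot as it stands. The module is installed in compiled form; this text tells all that it offers. Calls block until the motion is done:
- r.reach(position, orientation): joint-space move of the TCP to a pose.
- r.servo_line(position, rotation=None, speed=0.15): straight line of the TCP; rotation=None keeps the orientation; speed is the mean speed in m/s.
- r.move_joints(angles): joint-space move.
- r.let_go() and r.grab(squeeze=None): open the fingers fully, or close them until they stop; squeeze is the grip in N (None keeps the last).
- r.wait(seconds).
- r.inverse_kinematics(position, orientation): joint angles nearest the present ones, or None.
- r.sense(): the state.
- r.snapshot(name): name is "scene" or "side" or "wrist"; returns a dict with "frame" (420x560x3 uint8, red, green, blue), "fx", "fy", "cx", "cy" (pixels), "R" (3x3) and "t" (3): a world point X has camera coordinates R X + t. Camera axes: x right, y down, z forward; pixel columns grow to the right and rows downward; lengths in m; the calibration is good to about 2 mm. A picture is of the moment at which its call begins. There is no depth.
A pose or a line that the arm cannot do raises r.IKError and nothing moves.
- r.hand_in(): hands the job in, once; it reports no verdict.
The state is a dict: "clock": time; "joints": joint angles; "joint_vel": joint speeds; "joint_torque": joint torques, N m; "tcp_pos": TCP position; "orientation": TCP orientation; "contact_force": force on the tool from outside, world axes, zero at the start; "torque": the same for the moment, N m; "opening": finger opening in m.
Only numpy, scipy, OpenCV 4.12 (cv2) and the standard library are available. Lean on these libraries where they do the work, as an engineer would, in place of code of your own. Each camera call takes 0.05 s, during which the arm holds its last target.

## Working session

There is one attempt and no reset: what is moved stays moved. The work goes in short steps, each a Python script; the robot and the scene stay as the last script left them, time stands still between calls to the robot, and variables do not carry over. Pictures are saved under pics/ and viewed, and the job is handed in when it is done.

```bash
mkdir -p pics; ls
python3 - <<'E'
from station import r
import cv2
print(r.sense())
for n in ("scene","side","wrist"):
    s=r.snapshot(n); cv2.imwrite(f"pics/{n}0.png",cv2.resize(s["frame"][:,:,::-1],(800,600),interpolation=cv2.INTER_CUBIC))
    print(n,s["fx"],s["fy"],s["cx"],s["cy"],s["R"],s["t"])
E
```

```text
pics
{'clock': 0.0, 'joints': array([-7.46959592e+01,  5.26072338e+00,  7.05802399e+01,  1.77540135e-04,
        1.04266968e+02, -3.24690412e+00]), 'joint_vel': array([ 0.0243061 , -0.04132679,  0.01742153,  0.13689436, -0.00667458,
       -0.02228637]), 'joint_torque': array([-7.06532064e-04, -4.46442032e+01, -4.06459701e+01,  6.98658801e-02,
        2.90888589e-02, -1.32055766e-04]), 'tcp_pos': array([ 0.19091764, -0.56886551,  0.40354764]), 'orientation': array([-1.79892252e+02, -6.28494594e-03,  1.85509826e+01]), 'contact_force': array([0.25531168, 0.20892792, 1.17693708]), 'torque': array([-0.02935319,  0.03496954,  0.00841884]), 'opening': 0.08784647627464065}
scene 456.666857901594 456.666857901594 283.6233570339306 205.12526468053846 [[-0.72641939  0.68688749 -0.02237062]
 [ 0.45063385  0.45148741 -0.77012223]
 [-0.51888727 -0.56951269 -0.63750396]] [ 0.35574561 -0.09234698  1.754697  ]
side 534.2975659128188 534.2975659128188 282.8297826177806 214.50973586367687 [[-0.96249373 -0.27104327  0.01188968]
 [-0.1815965   0.61106427 -0.77046945]
 [ 0.2015652  -0.74373114 -0.63736603]] [0.54717951 0.24677061 1.47297036]
wrist 335.2083386228719 335.2083386228719 282.5606745476924 208.69433476685862 [[ 3.18255988e-01 -9.48004812e-01 -4.31133997e-05]
 [-9.04197459e-01 -3.03563026e-01  3.00460386e-01]
 [-2.84850980e-01 -9.55843341e-02 -9.53794294e-01]] [-0.59936736 -0.03694252  0.39104977]
```

View pics/scene0.png

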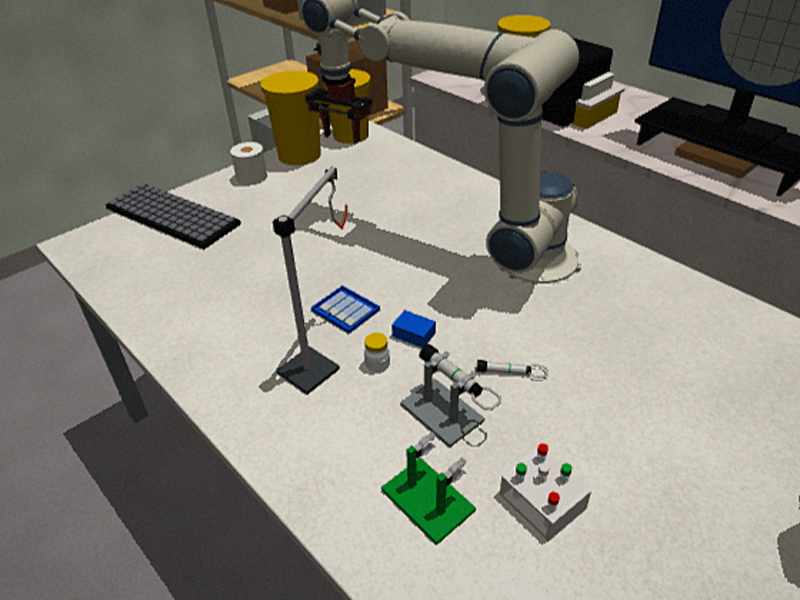

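View pics/side0.png

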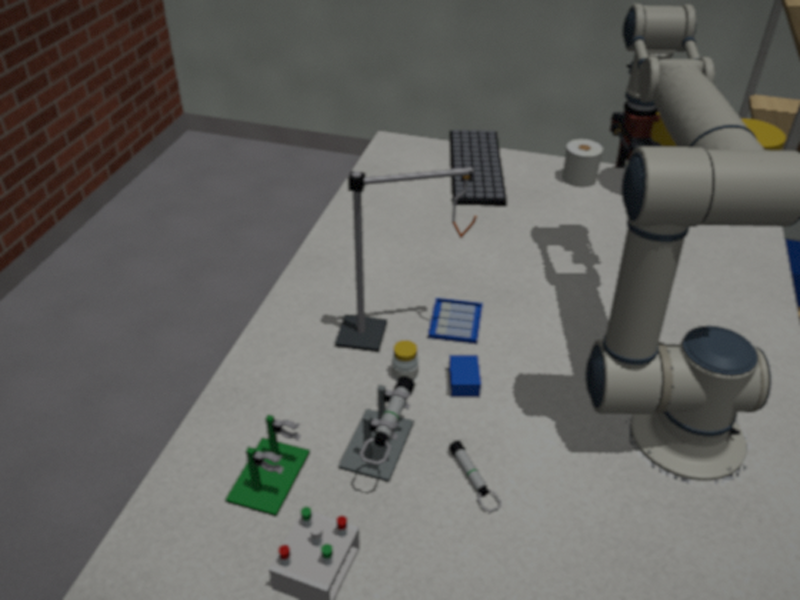

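View pics/wrist0.png

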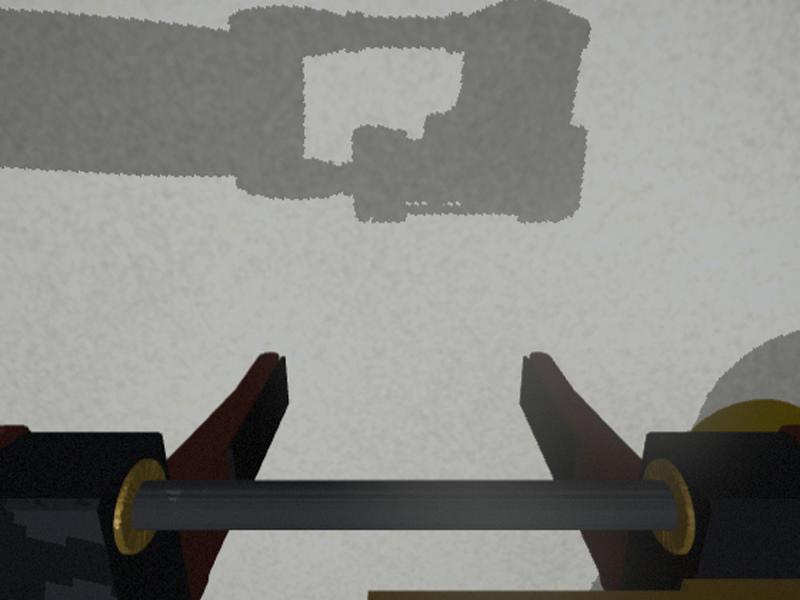

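```bash
cat > h.py <<'E'
import numpy as np, cv2
from station import r
def ray(s,u,v):
    R=np.array(s["R"]);t=np.array(s["t"])
    d=R.T@np.array([(u-s["cx"])/s["fx"],(v-s["cy"])/s["fy"],1.]); return -R.T@t, d/np.linalg.norm(d)
def onz(s,u,v,z):
    c,d=ray(s,u,v); return c+d*(z-c[2])/d[2]
def tri(s1,p1,s2,p2):
    A=[];b=[]
    for s,p in((s1,p1),(s2,p2)):
        c,d=ray(s,*p);P=np.eye(3)-np.outer(d,d);A.append(P);b.append(P@c)
    X=np.linalg.lstsq(np.vstack(A),np.hstack(b),rcond=None)[0]
    return X,[np.linalg.norm(a@X-bb) for a,bb in zip(A,b)]
def proj(s,X):
    c=np.array(s["R"])@X+np.array(s["t"]);return np.array([s["cx"]+s["fx"]*c[0]/c[2],s["cy"]+s["fy"]*c[1]/c[2]])
def crop(s,name,x0,y0,w,h,k):
    c=s["frame"][y0:y0+h,x0:x0+w,::-1]
    cv2.imwrite(name,cv2.resize(c,None,fx=k,fy=k,interpolation=cv2.INTER_CUBIC))
E
python3 - <<'E'
from h import *
np.set_printoptions(precision=4,suppress=True)
import pickle
S={n:r.snapshot(n) for n in("scene","side")}
pickle.dump(S,open("S0.pkl","wb"))
crop(S["scene"],"pics/c1.png",270,230,110,90,7)
crop(S["side"],"pics/c2.png",225,255,130,95,6)
crop(S["scene"],"pics/c3.png",180,105,100,175,3.4)
crop(S["side"],"pics/c4.png",225,105,130,145,4)
for n,s in S.items():
    hsv=cv2.cvtColor(s["frame"],cv2.COLOR_RGB2HSV)
    m=cv2.inRange(hsv,(105,150,40),(125,255,255))
    cs,_=cv2.findContours(m,cv2.RETR_EXTERNAL,2)
    for c in cs:
        if cv2.contourArea(c)>150: print(n,"blue",cv2.contourArea(c),cv2.boundingRect(c),cv2.approxPolyDP(c,3,True).reshape(-1,2).tolist())
    m=cv2.inRange(hsv,(18,150,60),(32,255,255))
    cs,_=cv2.findContours(m,cv2.RETR_EXTERNAL,2)
    for c in cs:
        if cv2.contourArea(c)>50: print(n,"yel",cv2.contourArea(c),cv2.boundingRect(c))
E
```

```text
scene blue 487.0 (275, 217, 30, 27) [[283, 217], [275, 226], [275, 234], [295, 243], [304, 232], [304, 225]]
scene blue 801.5 (218, 200, 48, 33) [[239, 200], [218, 217], [245, 232], [265, 214]]
scene yel 154.0 (255, 233, 16, 14)
scene yel 59.5 (252, 81, 6, 18)
scene yel 234.5 (231, 78, 16, 22)
scene yel 322.0 (401, 66, 33, 24)
scene yel 1963.0 (182, 49, 44, 67)
scene yel 183.0 (244, 48, 16, 20)
scene yel 353.0 (348, 11, 37, 15)
side blue 473.5 (315, 250, 21, 27) [[316, 250], [317, 276], [333, 276], [333, 250]]
side blue 171.5 (551, 168, 9, 46) [[551, 168], [559, 213], [559, 169]]
side yel 134.5 (277, 239, 14, 13)
side yel 330.5 (520, 83, 30, 21)
```

View pics/c1.png

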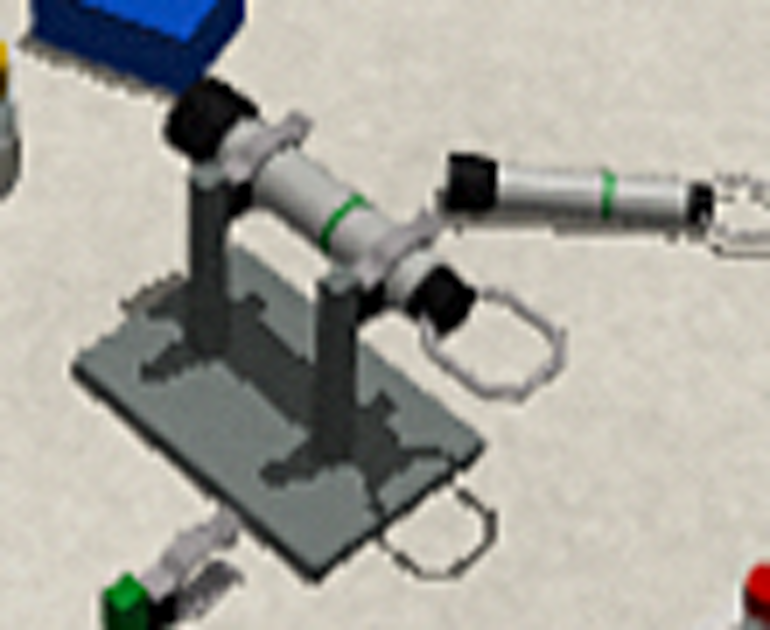

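View pics/c2.png

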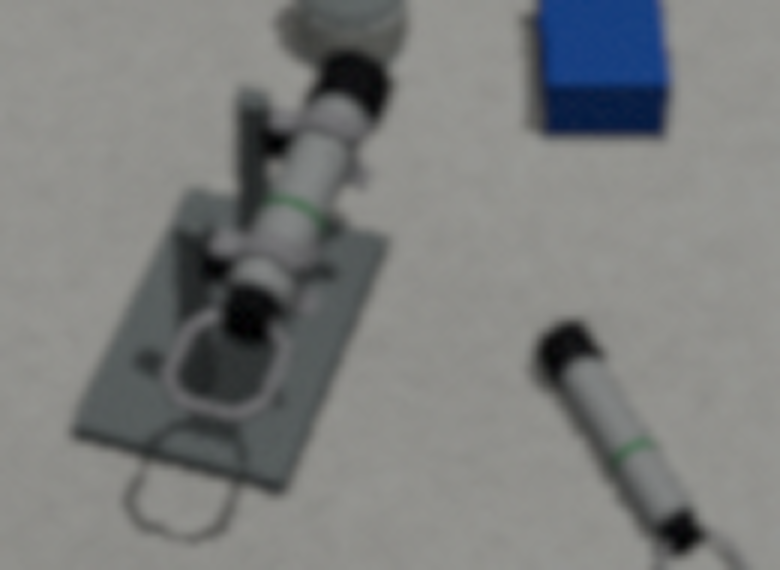

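View pics/c3.png

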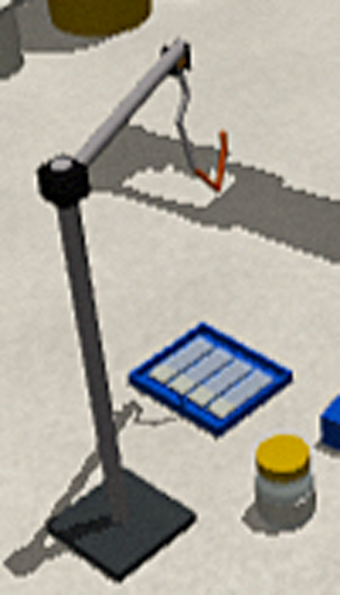

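View pics/c4.png

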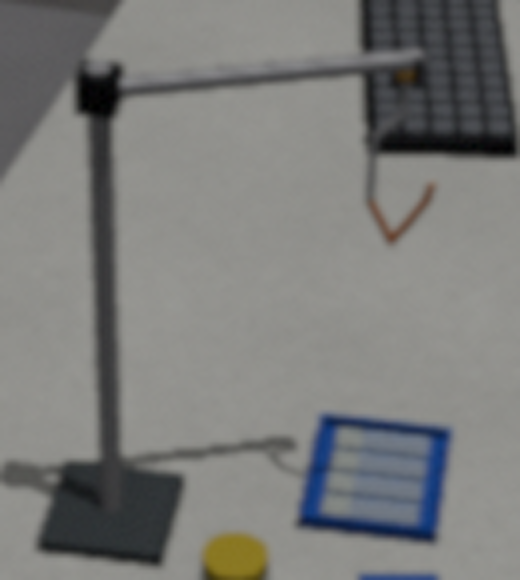

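Run:
```python
from h import *
import pickle
np.set_printoptions(precision=4,suppress=True)
S=pickle.load(open("S0.pkl","rb"));a,b=S["scene"],S["side"]
print("tray scene");T=np.array([onz(a,*p,.014) for p in [(239,200),(218,217),(245,232),(265.5,214)]]);print(T,T.mean(0),np.linalg.norm(np.diff(T,axis=0),axis=1))
c4=lambda x,y:(225+x/4,105+y/4)
T=np.array([onz(b,*c4(*p),.014) for p in [(322,416),(449,430),(436,533),(302,523)]]);print("side",T,T.mean(0),np.linalg.norm(np.diff(T,axis=0),axis=1))
c1=lambda x,y:(270+x/7,230+y/7)
c2=lambda x,y:(225+x/6,255+y/6)
T=np.array([onz(a,*c1(*p),.012) for p in [(75,364),(317,572),(485,440),(240,245)]]);print("plate",T,T.mean(0),np.linalg.norm(np.diff(T,axis=0),axis=1))
T=np.array([onz(b,*c2(*p),.012) for p in [(190,190),(388,238),(285,488),(75,432)]]);print("side",T,T.mean(0),np.linalg.norm(np.diff(T,axis=0),axis=1))
print("loop",tri(a,c1(535,375),b,c2(222,410)))
print("tail",tri(a,c1(447,302),b,c2(250,312)))
print("lensend",tri(a,c1(210,118),b,c2(355,82)))
print("band",tri(a,c1(343,222),b,c2(300,207)))
c3=lambda x,y:(180+x/3.4,105+y/3.4)
print("armtip",tri(a,c3(182,45),b,c4(420,56)))
print("pivot",tri(a,c3(178,60),b,c4(404,74)))
print("posttop",tri(a,c3(63,165),b,c4(98,70)))
print("Vbottom",tri(a,c3(217,187),b,c4(391,241)))
T=np.array([onz(b,*c4(*p),.01) for p in [(70,462),(183,475),(158,560),(42,548)]]);print("base",T,T.mean(0),np.linalg.norm(np.diff(T,axis=0),axis=1))
for n,P in dict(jarlid=(263,239),).items(): print(n,onz(a,*P,.075))
print("box",[onz(a,*p,.04) for p in[(283,217),(275,226),(304,225)]])
```

```text
tray scene
[[ 0.4578 -0.2698  0.014 ]
 [ 0.5694 -0.2483  0.014 ]
 [ 0.5514 -0.1226  0.014 ]
 [ 0.4412 -0.1432  0.014 ]] [ 0.505 -0.196  0.014] [0.1137 0.1269 0.1121]
side [[ 0.5611 -0.2492  0.014 ]
 [ 0.457  -0.2612  0.014 ]
 [ 0.4421 -0.1346  0.014 ]
 [ 0.5444 -0.1164  0.014 ]] [ 0.5012 -0.1903  0.014 ] [0.1048 0.1274 0.1039]
plate [[0.6141 0.1193 0.012 ]
 [0.6191 0.2659 0.012 ]
 [0.521  0.2684 0.012 ]
 [0.5153 0.1204 0.012 ]] [0.5674 0.1935 0.012 ] [0.1466 0.0982 0.148 ]
side [[0.6101 0.1233 0.012 ]
 [0.5135 0.1261 0.012 ]
 [0.5187 0.2749 0.012 ]
 [0.6144 0.2718 0.012 ]] [0.5642 0.199  0.012 ] [0.0966 0.1489 0.0958]
loop (array([0.5365, 0.3025, 0.0922]), [np.float64(0.0011613490317510327), np.float64(0.0011613490317509737)])
tail (array([0.5385, 0.2578, 0.1009]), [np.float64(0.0007555400279361528), np.float64(0.0007555400279361736)])
lensend (array([0.5325, 0.1189, 0.1015]), [np.float64(0.00014596498010385227), np.float64(0.00014596498010388485)])
band (array([0.5352, 0.1977, 0.1007]), [np.float64(0.000615002793230431), np.float64(0.000615002793230703)])
armtip (array([ 0.4942, -0.2002,  0.3881]), [np.float64(0.0008217384152033432), np.float64(0.0008217384152031256)])
pivot (array([ 0.5033, -0.1952,  0.377 ]), [np.float64(0.0024599167837922997), np.float64(0.0024599167837921283)])
posttop (array([ 0.6924, -0.0954,  0.4024]), [np.float64(0.0015973110297048266), np.float64(0.0015973110297053464)])
Vbottom (array([ 0.4984, -0.1626,  0.258 ]), [np.float64(0.0009071105816485184), np.float64(0.0009071105816487574)])
base [[ 0.7426 -0.139   0.01  ]
 [ 0.6509 -0.1494  0.01  ]
 [ 0.6404 -0.0485  0.01  ]
 [ 0.7298 -0.0362  0.01  ]] [ 0.6909 -0.0933  0.01  ] [0.0924 0.1015 0.0902]
jarlid [ 0.5707 -0.0049  0.075 ]
box [array([ 0.4288, -0.0662,  0.04  ]), array([ 0.4786, -0.052 ,  0.04  ]), array([0.4071, 0.0121, 0.04  ])]
```

```bash
cat >> h.py <<'E'
from scipy.spatial.transform import Rotation as Ro
H0=np.array([.503,-.194,0]); HY=np.radians(7.5)
hx=np.array([np.cos(HY),np.sin(HY),0]);hy=np.array([-np.sin(HY),np.cos(HY),0]);ez=np.array([0,0,1.])
def rpy(z,x):
    z=z/np.linalg.norm(z);x=x-z*(x@z);x/=np.linalg.norm(x)
    return Ro.from_matrix(np.column_stack([x,np.cross(z,x),z])).as_euler("xyz",degrees=True)
def hk(x,y,z): return H0+hx*x+hy*y+ez*z
E
python3 - <<'E'
from h import *
np.set_printoptions(precision=1,suppress=True)
for pit in (0,15,30,45):
  for yaw in (7.5,-20):
    y=np.radians(yaw);p=np.radians(pit)
    z=np.array([np.cos(y)*np.cos(p),np.sin(y)*np.cos(p),-np.sin(p)]);up=np.array([0,0,1.])
    for s in(1,-1):
        o=rpy(z,s*up)
        out=[]
        for nm,g in(("damp",hk(0,-.1,.28)),("hangabove",hk(-.05,0,.2)),("hang",hk(0,0,.147))):
            j=r.inverse_kinematics((g-.163*z).tolist(),o.tolist()); out.append(None if j is None else np.array(j))
        print(pit,yaw,s,*out)
for s in (1,-1):
  print(s,r.inverse_kinematics([.535,.195,.263],rpy(-ez,np.array([.03,1,0])*s).tolist()))
E
```

```text
0 7.5 1 [-65.8 -21.5 124.9  94.   73.8 -14. ] None None
0 7.5 -1 None None None
0 -20 1 None None None
0 -20 -1 None None None
15 7.5 1 [-64.2 -26.2 119.2  75.2  71.5   1.8] [-67.5 -48.2 140.6  75.1  74.9   1.6] [-58.1 -36.6 140.   79.7  63.4  -7.7]
15 7.5 -1 None None None
15 -20 1 None None None
15 -20 -1 None None None
30 7.5 1 [-59.7 -25.8 110.8  56.5  73.1  16.3] [-61.2 -47.5 132.1  56.8  74.6  15.8] [-52.6 -38.8 132.8  58.   62.3  12.3]
30 7.5 -1 None None None
30 -20 1 [-44.5 -42.9 121.5  29.1  47.6  56.6] None None
30 -20 -1 [ -44.5  -42.9  121.5   29.1   47.6 -123.4] None None
45 7.5 1 [-53.2 -21.6 100.8  39.1  78.1  28.9] [-52.3 -41.8 122.1  38.9  76.6  28.9] [-45.1 -34.3 123.   38.1  65.6  29.2]
45 7.5 -1 [ -53.2  -21.6  100.8   39.1   78.1 -151.1] [ -52.3  -41.8  122.1   38.9   76.6 -151.1] [ -45.1  -34.3  123.    38.1   65.6 -150.8]
45 -20 1 [-41.1 -32.7 108.6  16.7  62.2  66.8] None [-28.3 -44.6 129.    7.5  51.1  79.4]
45 -20 -1 [ -41.1  -32.7  108.6   16.7   62.2 -113.2] None [ -28.3  -44.6  129.     7.5   51.1 -100.6]
1 [16.6  1.6 88.7 -0.  89.8 18.3]
-1 None<sys>:0: UserWarning: Gimbal lock detected. Setting third angle to zero since it is not possible to uniquely determine all angles.
```

```bash
cat >> h.py <<'E'
def pz(p,yaw=None):
    y=HY if yaw is None else yaw;p=np.radians(p)
    return np.array([np.cos(y)*np.cos(p),np.sin(y)*np.cos(p),-np.sin(p)])
def pose(g,z,x): return (g-.163*z/np.linalg.norm(z)).tolist(),rpy(z,x).tolist()
E
python3 - <<'E'
from h import *
z=pz(30)
r.grab(20)
p,o=pose(hk(.01,-.15,.29),z,ez); r.reach(p,o)
print(r.sense()["clock"],r.sense()["opening"])
p,o=pose(hk(.01,-.07,.29),z,ez); r.servo_line(p,speed=.08)
p,o=pose(hk(.01,-.0035,.29),z,ez); r.servo_line(p,speed=.05)
r.wait(1.0)
for i in range(3):
    s=r.snapshot("scene"); crop(s,f"pics/d{i}.png",190,90,110,100,4)
    if i==0: s2=r.snapshot("side"); crop(s2,"pics/ds.png",280,90,130,110,5)
    m=cv2.inRange(cv2.cvtColor(s["frame"],cv2.COLOR_RGB2HSV),(3,150,60),(12,255,255));ys,xs=np.nonzero(m[90:190,190:300]);print(len(xs),xs.mean()+190,ys.mean()+90,r.sense()["contact_force"])
    r.wait(.15)
print(r.sense()["clock"])
E
```

```text
3.1167 0.000530110412635471
246 248.2479674796748 125.6910569105691 [ 1.52445727 -1.71015839  4.70872049]
238 248.7016806722689 125.80252100840336 [ 0.69769409 -1.09623203  5.5552362 ]
247 248.15384615384616 126.59919028340082 [ 0.94386709 -1.39558084  5.55115617]
7.4
```

View pics/ds.png

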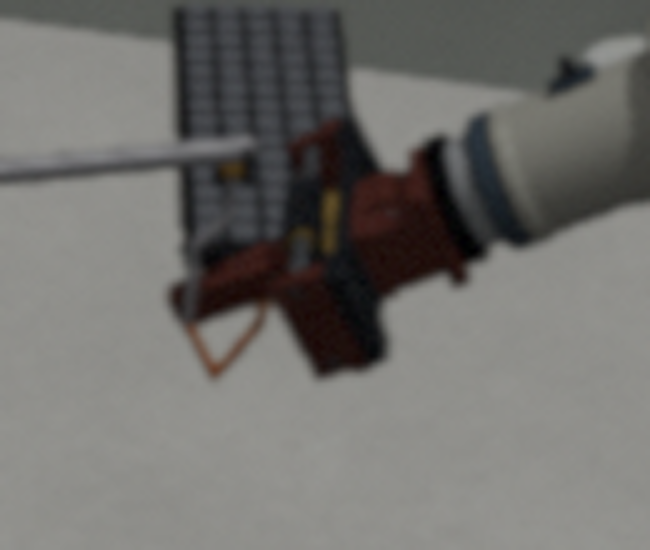

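View pics/d2.png

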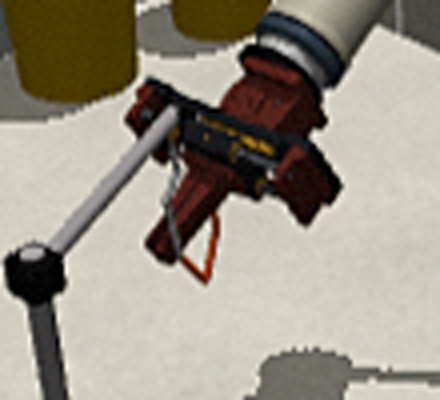

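Run:
```python
from h import *
np.set_printoptions(precision=4,suppress=True)
z=pz(30)
a=r.snapshot("scene");b=r.snapshot("side")
X,e=tri(a,(241.5,160.5),b,(322.6,165));print("V",X,e,"hook y",(X-H0)@hy)
p,o=pose(hk(.01,-.030,.29),z,ez); r.servo_line(p,speed=.012)
p,o=pose(hk(.01,-.10,.29),z,ez); r.servo_line(p,speed=.06)
print(r.sense()["clock"])
for i in range(6):
    s=r.snapshot("scene"); fr=s["frame"]
    m=cv2.inRange(cv2.cvtColor(fr,cv2.COLOR_RGB2HSV),(3,170,90),(12,255,255))
    m[:, :225]=0; m[:,260:]=0; m[:120]=0
    ys,xs=np.nonzero(m[:185]);k=ys.argmax();print(len(xs),xs.mean(),ys.mean(),xs[k],ys[k])
    r.wait(.11)
crop(s,"pics/e.png",190,90,110,100,5)
b=r.snapshot("side");crop(b,"pics/es.png",280,90,130,110,5)
```

```text
V [ 0.5006 -0.1721  0.2525] [np.float64(0.0010759361597478204), np.float64(0.0010759361597472356)] hook y 0.022064166353421632
11.175
25 237.48 146.96 236 157
22 236.63636363636363 146.8181818181818 234 156
24 237.125 148.91666666666666 236 158
22 237.72727272727272 146.8181818181818 236 157
22 237.22727272727272 147.95454545454547 234 156
19 236.78947368421052 147.6315789473684 235 156
```

View pics/e.png

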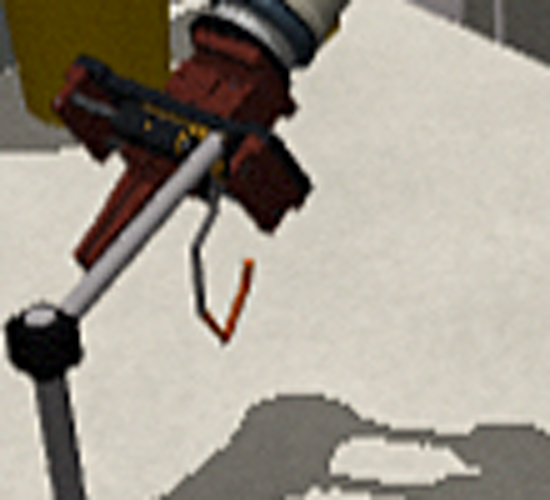

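View pics/es.png

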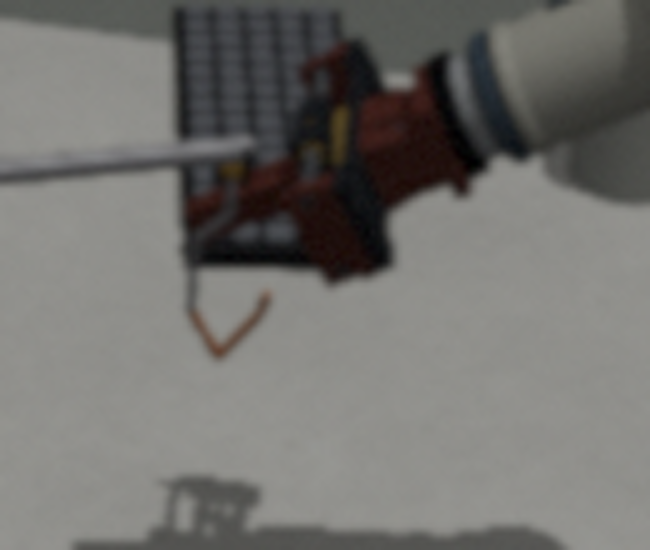

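Run:
```python
from h import *
np.set_printoptions(precision=4,suppress=True)
a=r.snapshot("scene");b=r.snapshot("side")
for n,p,q in(("V",(234.8,158.2),(324,161)),("tip",(240,142.4),(333.4,148.8)),("shank",(230.6,152.4),(318.4,152.4))):
    X,e=tri(a,p,b,q);print(n,X,e[0],(X-H0)@hx,(X-H0)@hy)
z=pz(30)
p,o=pose(hk(-.07,-.10,.31),z,ez); r.servo_line(p,speed=.15)
gy=np.array([.03,1,0]);
p,o=pose(np.array([.36,-.05,.36]),-ez,gy)
r.reach(p,o)
r.let_go()
p,o=pose(np.array([.50,.19,.25]),-ez,gy); r.reach(p,o)
s=r.snapshot("wrist");cv2.imwrite("pics/w1.png",cv2.resize(s["frame"][:,:,::-1],(800,600),interpolation=cv2.INTER_CUBIC))
import pickle;pickle.dump(s,open("w1.pkl","wb"))
st=r.sense();print(st["clock"],st["tcp_pos"],st["contact_force"])
Rt=Ro.from_euler("xyz",st["orientation"],degrees=True).as_matrix()
R=np.array(s["R"]);c=-R.T@np.array(s["t"]);print("cam in tcp",Rt.T@(c-st["tcp_pos"]),R@Rt)
a=r.snapshot("scene");crop(a,"pics/f.png",190,90,110,100,5)
```

```text
V [ 0.5027 -0.2034  0.2466] 0.0017969780984522798 -0.0014976096986781763 -0.009291632727162151
tip [ 0.4777 -0.2015  0.2948] 0.00196124543875465 -0.026020690216782532 -0.0041449493823892
shank [ 0.5198 -0.1979  0.2778] 0.002749121886539181 0.016152451018478124 -0.006078793291347926
16.6583 [0.4999 0.1889 0.4144] [-0.3402 -0.1459  0.4813]
cam in tcp [ 0.0838 -0.0012  0.02  ] [[ 0.0008  1.     -0.0007]
 [-0.953   0.0005 -0.3029]
 [-0.3029  0.0009  0.953 ]]
```

View pics/w1.png

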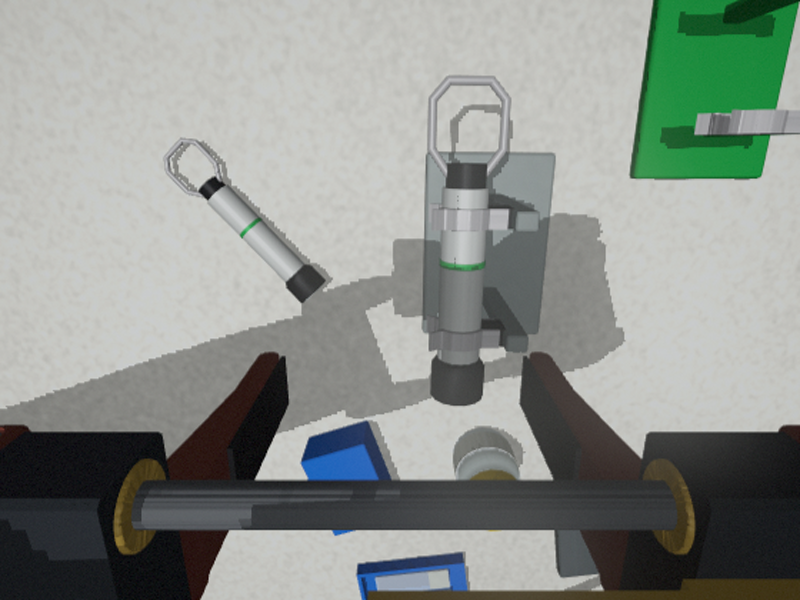

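View pics/f.png

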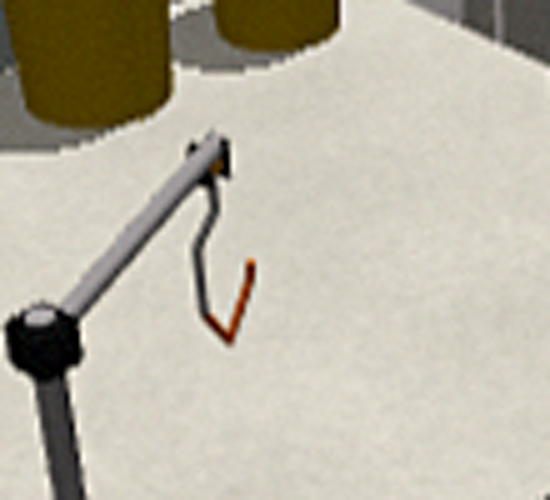

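Run:
```python
from h import *
import pickle
np.set_printoptions(precision=4,suppress=True)
s=pickle.load(open("w1.pkl","rb"))
f=lambda x,y,z:onz(s,x*.7,y*.7,z)
for n,a in dict(cross=(470,78,.1),cap=(467,166,.105),band=(463,265,.114),barmid=(462,282,.105),cl1=(462,218,.115),cl2=(456,338,.115),lens=(457,392,.1),headstart=(459,360,.112),pl1=(430,153,.012),pl2=(554,153,.012),pl3=(540,333,.012),pl4=(424,333,.012),
 barL1=(443,240,.1),barR1=(486,240,.1),barL2=(440,320,.1),barR2=(483,320,.1)).items(): print(n,f(*a))
```

```text
cross [0.5407 0.3081 0.1   ]
cap [0.5389 0.2605 0.105 ]
band [0.5358 0.2034 0.114 ]
barmid [0.5364 0.1903 0.105 ]
cl1 [0.5349 0.2318 0.115 ]
cl2 [0.5316 0.1566 0.115 ]
lens [0.534  0.1103 0.1   ]
headstart [0.5339 0.14   0.112 ]
pl1 [0.5225 0.267  0.012 ]
pl2 [0.6173 0.2641 0.012 ]
pl3 [0.6148 0.1162 0.012 ]
pl4 [0.5153 0.1194 0.012 ]
barL1 [0.525  0.2163 0.1   ]
barR1 [0.5517 0.2155 0.1   ]
barL2 [0.5227 0.1635 0.1   ]
barR2 [0.5509 0.1626 0.1   ]
```

```bash
cat >> h.py <<'E'
tx=np.array([.034,1,0]);tx/=np.linalg.norm(tx); fw=np.array([-tx[1],tx[0],0])
TM=np.array([.537,.193,.100]); BETA=np.radians(16)
gz=-np.sin(BETA)*tx-np.cos(BETA)*ez
E
python3 - <<'E'
from h import *
np.set_printoptions(precision=3,suppress=True)
p,o=pose(TM+ez*.07,gz,tx); r.reach(p,o)
p,o=pose(TM,gz,tx); r.servo_line(p,speed=.1)
f0=r.sense()["contact_force"]
r.grab(45)
st=r.sense();print(st["clock"],st["opening"],f0,st["contact_force"],st["tcp_pos"])
s=r.snapshot("wrist");cv2.imwrite("pics/w2.png",cv2.resize(s["frame"][:,:,::-1],(800,600)))
E
```

```text
18.9667 0.026997054075579497 [0.368 0.003 0.608] [0.35  0.043 0.69 ] [0.539 0.238 0.257]
```

View pics/w2.png

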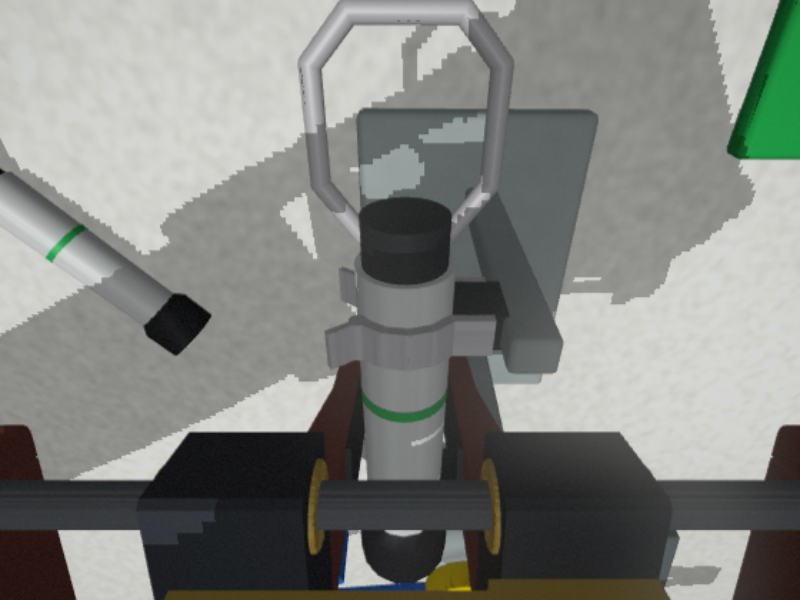

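Run:
```python
from h import *
np.set_printoptions(precision=3,suppress=True)
p,o=pose(TM+fw*.05,gz,tx); r.servo_line(p,speed=.06)
r.wait(.2)
st=r.sense();print(st["clock"],st["opening"],st["contact_force"],st["tcp_pos"]-p)
s=r.snapshot("wrist");cv2.imwrite("pics/w3.png",cv2.resize(s["frame"][:,:,::-1],(800,600)))
b=r.snapshot("scene");crop(b,"pics/g.png",190,90,250,190,3.2)
```

```text
20.2 0.026900873219485158 [-0.64   0.109 -1.505] [ 0. -0. -0.]
```

View pics/w3.png

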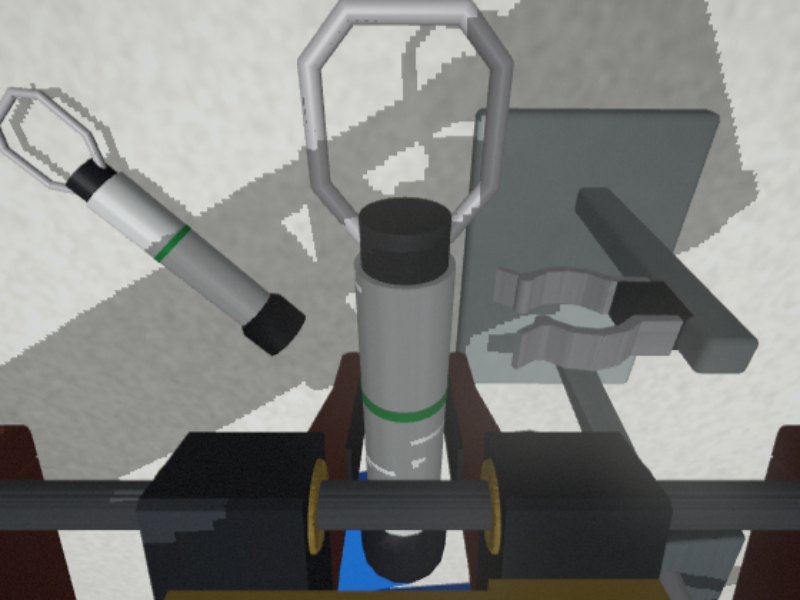

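View pics/g.png

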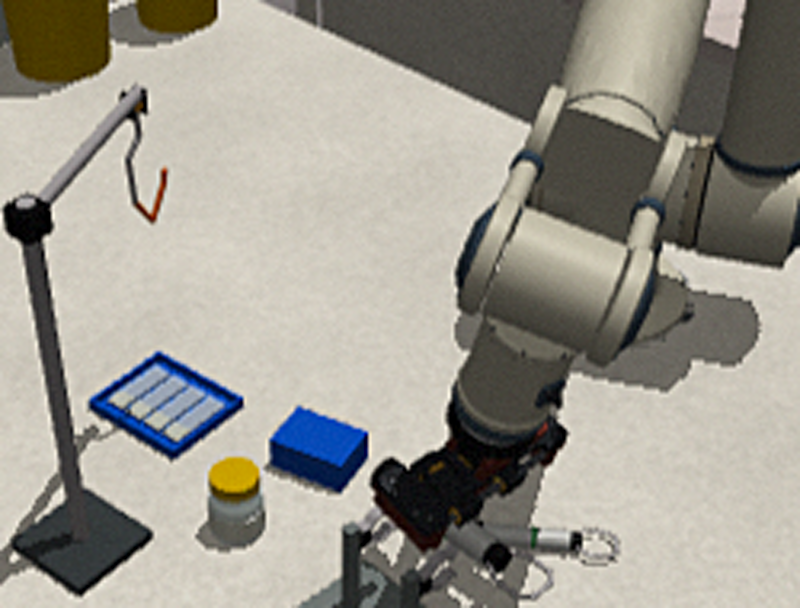

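```bash
cat >> h.py <<'E'
H0=H0-.005*hy
def hang(P,cb,beta=BETA,yaw=None):
    z=pz(P,yaw);x=ez-z*(ez@z);x/=np.linalg.norm(x)
    t=np.cos(beta)*x-np.sin(beta)*z
    return pose(cb-.115*t,z,x)
E
python3 - <<'E'
from h import *
np.set_printoptions(precision=1,suppress=True)
for P in (20,25,30,35,40):
  for c in((-.06,0,.31),(-.06,.1,.31),(-.045,0,.31),(-.025,0,.31),(0,0,.262),(0,0,.256)):
    j=r.inverse_kinematics(*hang(P,hk(*c)));print(P,c,None if j is None else np.array(j))
E
```

```text
20 (-0.06, 0, 0.31) None
20 (-0.06, 0.1, 0.31) None
20 (-0.045, 0, 0.31) [-66.7 -47.5 137.9  69.4  75.    5.2]
20 (-0.025, 0, 0.31) [-62.9 -45.2 136.7  69.3  71.1   5.5]
20 (0, 0, 0.262) [-58.4 -38.3 138.   72.4  64.2  -1.3]
20 (0, 0, 0.256) [-58.4 -37.7 138.3  72.8  63.9  -2.2]
25 (-0.06, 0, 0.31) None
25 (-0.06, 0.1, 0.31) None
25 (-0.045, 0, 0.31) [-66.5 -48.6 135.6  63.5  76.8   9.7]
25 (-0.025, 0, 0.31) [-62.7 -46.3 134.4  63.1  72.9  10.4]
25 (0, 0, 0.262) [-58.2 -40.5 136.3  65.1  65.6   5.2]
25 (0, 0, 0.256) [-58.2 -40.1 136.7  65.5  65.2   4.3]
30 (-0.06, 0, 0.31) None
30 (-0.06, 0.1, 0.31) None
30 (-0.045, 0, 0.31) [-65.8 -48.9 133.   57.8  78.7  13.7]
30 (-0.025, 0, 0.31) [-62.  -46.7 131.8  57.1  75.   14.9]
30 (0, 0, 0.262) [-57.6 -41.8 134.1  58.3  67.4  11. ]
30 (0, 0, 0.256) [-57.6 -41.5 134.6  58.6  67.   10.2]
35 (-0.06, 0, 0.31) None
35 (-0.06, 0.1, 0.31) None
35 (-0.045, 0, 0.31) [-64.7 -48.6 130.1  52.2  80.6  17.4]
35 (-0.025, 0, 0.31) [-61.  -46.5 129.   51.4  77.1  18.9]
35 (0, 0, 0.262) [-56.6 -42.3 131.6  51.9  69.5  16.1]
35 (0, 0, 0.256) [-56.6 -42.1 132.1  52.1  69.   15.5]
40 (-0.06, 0, 0.31) None
40 (-0.06, 0.1, 0.31) None
40 (-0.045, 0, 0.31) [-63.1 -47.8 127.   46.8  82.6  20.9]
40 (-0.025, 0, 0.31) [-59.5 -45.7 125.9  45.9  79.3  22.6]
40 (0, 0, 0.262) [-55.3 -42.1 128.8  45.8  71.8  20.9]
40 (0, 0, 0.256) [-55.3 -42.  129.3  46.   71.3  20.3]
```

Run:
```python
from h import *
np.set_printoptions(precision=1,suppress=True)
for P in (22,28):
 for dy in (0,10,20):
  for c in((-.06,-.1,.312),(-.06,-.02,.312),(-.06,0,.312),(-.045,0,.312),(-.01,0,.28),(.002,0,.256)):
    j=r.inverse_kinematics(*hang(P,hk(*c),yaw=HY+np.radians(dy)));print(P,dy,c,None if j is None else np.array(j))
az=np.radians(-62);d=np.array([np.cos(az),np.sin(az),0]);t=np.array([-np.sin(az),np.cos(az),0])
print(r.inverse_kinematics(*pose(d*.38+ez*.34,-ez,t)))
print(r.inverse_kinematics(*pose(np.array([.36,-.02,.34]),-ez,tx)))
```

```text
22 0 (-0.06, -0.1, 0.312) [-73.  -26.7 124.2  69.   78.5  -3.5]
22 0 (-0.06, -0.02, 0.312) [-70.5 -44.5 135.   67.6  78.7   4.1]
22 0 (-0.06, 0, 0.312) None
22 0 (-0.045, 0, 0.312) [-66.6 -48.1 136.9  66.9  75.8   7.3]
22 0 (-0.01, 0, 0.28) [-60.1 -42.1 137.   68.2  67.4   3.9]
22 0 (0.002, 0, 0.256) [-58.  -38.5 137.5  69.9  64.    0.5]
22 10 (-0.06, -0.1, 0.312) [-73.6 -16.2 116.3  68.1  87.2  -9.8]
22 10 (-0.06, -0.02, 0.312) [-71.6 -31.5 127.4  68.2  87.   -5.1]
22 10 (-0.06, 0, 0.312) [-70.9 -35.8 130.   68.1  87.   -3.4]
22 10 (-0.045, 0, 0.312) [-68.4 -34.7 129.4  68.3  84.5  -2.8]
22 10 (-0.01, 0, 0.28) [-62.8 -29.4 129.4  69.5  77.4  -5.8]
22 10 (0.002, 0, 0.256) [-61.  -26.2 129.8  70.6  74.4  -8.8]
22 20 (-0.06, -0.1, 0.312) [-72.9  -6.8 108.2  66.3  95.1 -14.6]
22 20 (-0.06, -0.02, 0.312) [-71.  -20.2 119.5  66.9  94.3 -11.8]
22 20 (-0.06, 0, 0.312) [-70.4 -23.9 122.2  67.   94.2 -10.7]
22 20 (-0.045, 0, 0.312) [-68.3 -23.  121.6  67.4  92.1 -10.1]
22 20 (-0.01, 0, 0.28) [-63.5 -18.2 121.4  68.3  86.  -12.6]
22 20 (0.002, 0, 0.256) [-61.9 -15.2 121.7  69.   83.3 -15.1]
28
[... 471 characters left out ...]
 10 (-0.06, 0, 0.312) [-70.5 -37.3 127.5  62.   88.1   0.8]
28 10 (-0.045, 0, 0.312) [-68.  -36.2 126.9  62.   85.7   1.6]
28 10 (-0.01, 0, 0.28) [-62.4 -31.6 127.3  62.5  78.4  -0.3]
28 10 (0.002, 0, 0.256) [-60.6 -28.8 128.   63.3  75.2  -2.7]
28 20 (-0.06, -0.1, 0.312) [-72.6  -8.7 106.4  60.8  95.2 -11.6]
28 20 (-0.06, -0.02, 0.312) [-70.6 -22.2 117.4  61.3  94.7  -8.5]
28 20 (-0.06, 0, 0.312) [-70.  -25.8 120.1  61.4  94.6  -7.3]
28 20 (-0.045, 0, 0.312) [-67.9 -24.9 119.4  61.6  92.6  -6.5]
28 20 (-0.01, 0, 0.28) [-63.1 -20.6 119.6  62.2  86.3  -8.3]
28 20 (0.002, 0, 0.256) [-61.5 -18.  120.2  62.7  83.4 -10.4]
[-67.1 -25.5  87.4  -0.  118.   -5.1]
[ -8.6 -28.3  89.4  -0.  118.9  -6.6]
```

```bash
cat >> h.py <<'E'
HP=24; HYW=HY+np.radians(10)
E
python3 - <<'E'
from h import *
np.set_printoptions(precision=3,suppress=True)
p,o=pose(TM+fw*.06+ez*.2,gz,tx); r.servo_line(p,speed=.2)
p,o=pose(np.array([.36,-.02,.36]),-ez,tx); r.reach(p,o)
az=np.radians(-62);d=np.array([np.cos(az),np.sin(az),0]);t=np.array([-np.sin(az),np.cos(az),0])
r.reach(*pose(d*.38+ez*.36,-ez,t))
r.reach(*hang(HP,hk(-.06,-.14,.312),yaw=HYW))
st=r.sense();print(st["clock"],st["opening"],st["contact_force"])
s=r.snapshot("wrist");cv2.imwrite("pics/w4.png",cv2.resize(s["frame"][:,:,::-1],(800,600)))
b=r.snapshot("scene");crop(b,"pics/g2.png",170,70,160,120,5)
b=r.snapshot("side");crop(b,"pics/g3.png",260,80,160,120,5)
E
```

```text
25.0083 0.02690620589599544 [ 0.055 -0.025 -1.067]
```

View pics/w4.png

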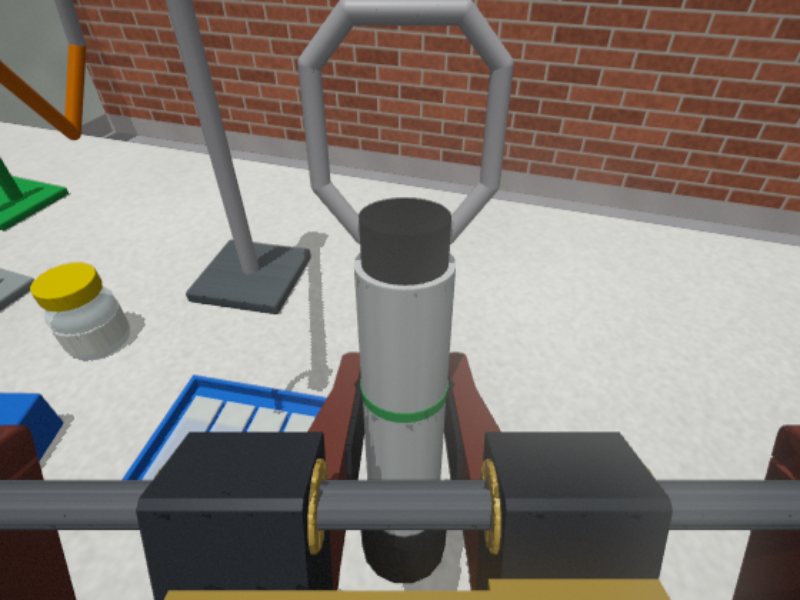

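View pics/g2.png

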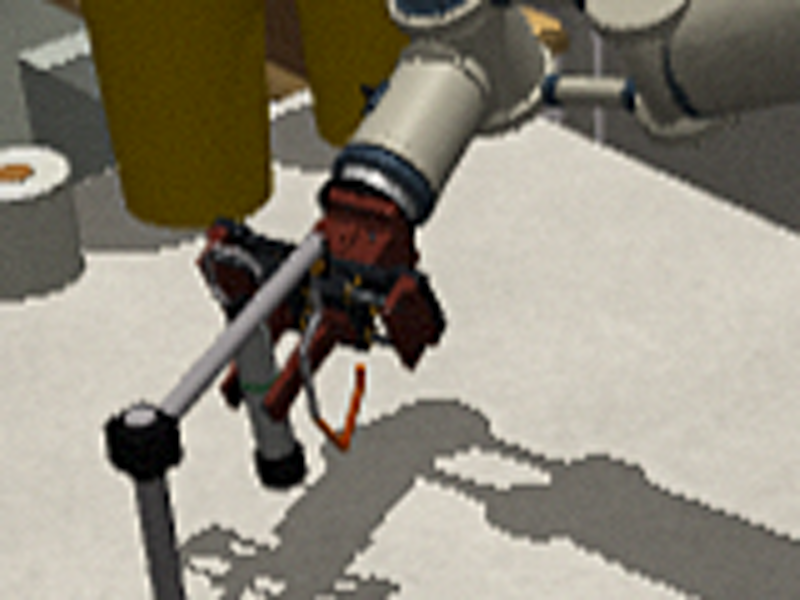

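View pics/g3.png

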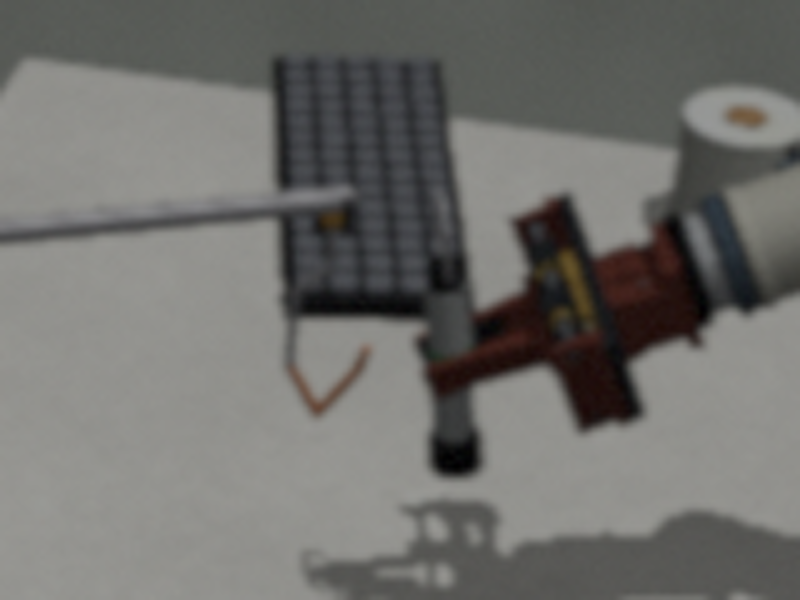

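Run:
```python
from h import *
np.set_printoptions(precision=4,suppress=True)
s=r.snapshot("wrist")
print("exp V",proj(s,hk(0,0,.253))/.7,"exp tip",proj(s,hk(-.025,0,.295))/.7,"exp cb",proj(s,hk(-.06,-.14,.312))/.7)
for X in [(0,)]: 
    c,d=ray(s,72*.7,132*.7); k=((hk(0,0,0)-c)@hx)/(d@hx); X=c+d*k; print("V ray at hook x=0:",(X-H0)@hy,X[2])
r.servo_line(hang(HP,hk(-.06,-.01,.312),yaw=HYW)[0],speed=.12)
s=r.snapshot("wrist");cv2.imwrite("pics/w5.png",cv2.resize(s["frame"][:,:,::-1],(800,600)))
print("exp V",proj(s,hk(0,0,.253))/.7,"exp tip",proj(s,hk(-.025,0,.298))/.7,"exp cb",proj(s,hk(-.06,-.01,.312))/.7)
a=r.snapshot("scene");crop(a,"pics/g4.png",170,70,160,120,5)
b=r.snapshot("side");crop(b,"pics/g5.png",260,80,160,120,5);print(r.sense()["clock"])
```

```text
exp V [101.2582 130.5849] exp tip [-2.2113 33.5413] exp cb [407.3466  16.3616]
V ray at hook x=0: 0.01457215848692381 0.2512768812859004
exp V [405.6018 152.372 ] exp tip [391.2724  38.906 ] exp cb [405.1214   8.9562]
26.5917
```

View pics/w5.png

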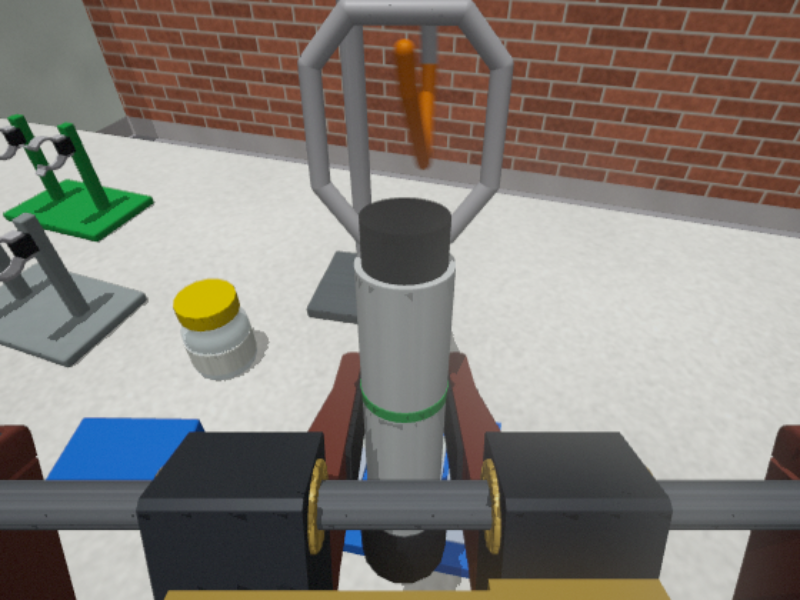

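View pics/g5.png

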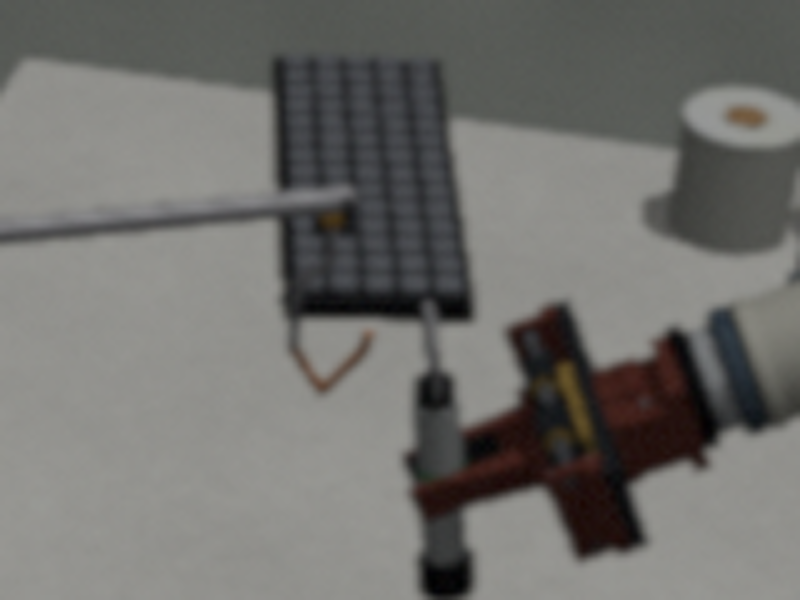

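View pics/g4.png

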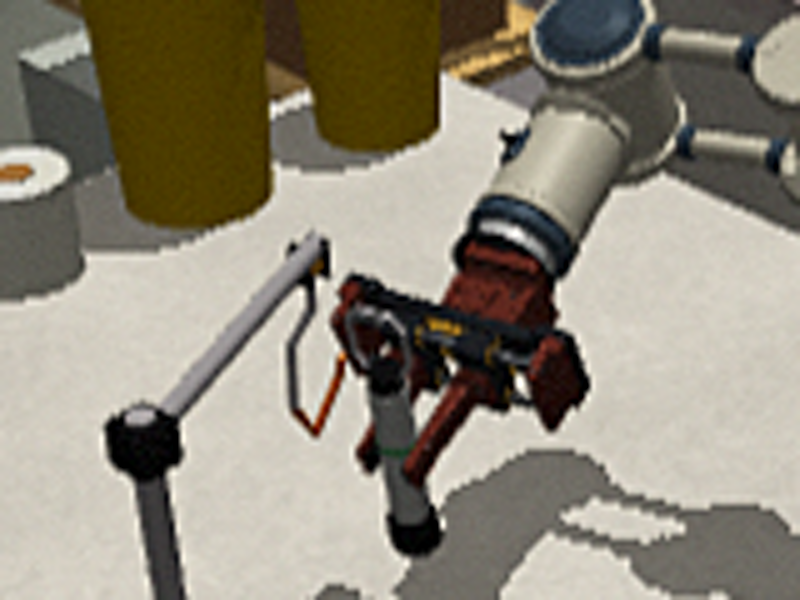

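Run:
```python
from h import *
np.set_printoptions(precision=4,suppress=True)
for i in range(14):
    t0=r.sense()["clock"]; s=r.snapshot("wrist")
    m=cv2.inRange(cv2.cvtColor(s["frame"],cv2.COLOR_RGB2HSV),(8,200,60),(18,255,255));m[180:]=0
    ys,xs=np.nonzero(m);k=ys>=ys.max()-2
    u,v=xs[k].mean(),ys[k].mean()
    c,d=ray(s,u,v);X=c+d*(((H0-c)@hx)/(d@hx)); print(round(t0,2),len(xs),u,v,(X-H0)@hy,X[2])
```

```text
26.59 1152 309.75 99.75 -0.01404070625547829 0.2578315428583188
26.64 1069 300.6 98.8 -0.009074844939555132 0.25795072422727705
26.69 1049 288.0 98.6 -0.0022000254341440267 0.25753005008969115
26.74 1090 276.6 98.8 0.004107117725277031 0.2569433994839143
26.79 1167 268.0 98.6 0.008927182856285043 0.25670236858731965
26.84 1283 264.3333333333333 101.0 0.01107275570370343 0.2551986622116166
26.89 1196 266.0 101.0 0.01018303181505776 0.2552889266716866
26.94 1089 273.6666666666667 97.83333333333333 0.005912669421129757 0.2574233048340621
26.99 1061 284.3333333333333 100.0 8.146928243993867e-05 0.2566765582039941
27.04 1055 297.6666666666667 100.0 -0.007151546019828081 0.2572524420870997
27.09 1107 308.2857142857143 100.14285714285714 -0.01284309367215456 0.2576275509699085
27.14 1217 313.75 102.75 -0.015833819111817065 0.25642298451606915
27.19 1135 311.6 99.8 -0.014580833161064349 0.25796987481656425
27.24 1069 303.0 100.0 -0.009985326180185557 0.25750872757344445
```

```bash
cat >> h.py <<'E'
H0=H0-.0025*hy
def hline(c,speed): r.servo_line(hang(HP,hk(*c),yaw=HYW)[0],speed=speed)
def hooky(n,dt=0.):
    for i in range(n):
        t0=r.sense()["clock"]; s=r.snapshot("wrist")
        m=cv2.inRange(cv2.cvtColor(s["frame"],cv2.COLOR_RGB2HSV),(8,200,60),(18,255,255));m[180:]=0
        ys,xs=np.nonzero(m);k=ys>=ys.max()-2
        u,v=xs[k].mean(),ys[k].mean()
        c,d=ray(s,u,v);X=c+d*(((H0-c)@hx)/(d@hx)); print(round(t0,2),len(xs),"y %.4f z %.4f"%((X-H0)@hy,X[2]))
        if dt:r.wait(dt)
    return s
E
python3 - <<'E'
from h import *
hline((-.06,0,.310),.05)
hline((-.022,0,.309),.08)
s=hooky(2);cv2.imwrite("pics/w6.png",cv2.resize(s["frame"][:,:,::-1],(800,600)))
hline((-.022,.022,.309),.05)
r.wait(.6)
s=hooky(3,.1);cv2.imwrite("pics/w7.png",cv2.resize(s["frame"][:,:,::-1],(800,600)))
print(r.sense()["contact_force"],r.sense()["clock"])
E
```

```text
28.23 1250 y -0.0002 z 0.2613
28.27 1301 y -0.0064 z 0.2617
29.52 596 y 0.0080 z 0.2727
29.67 594 y 0.0076 z 0.2742
29.82 604 y 0.0089 z 0.2731
[ 0.35468684 -0.01607901 -1.93148261] 29.9667
```

View pics/w6.png

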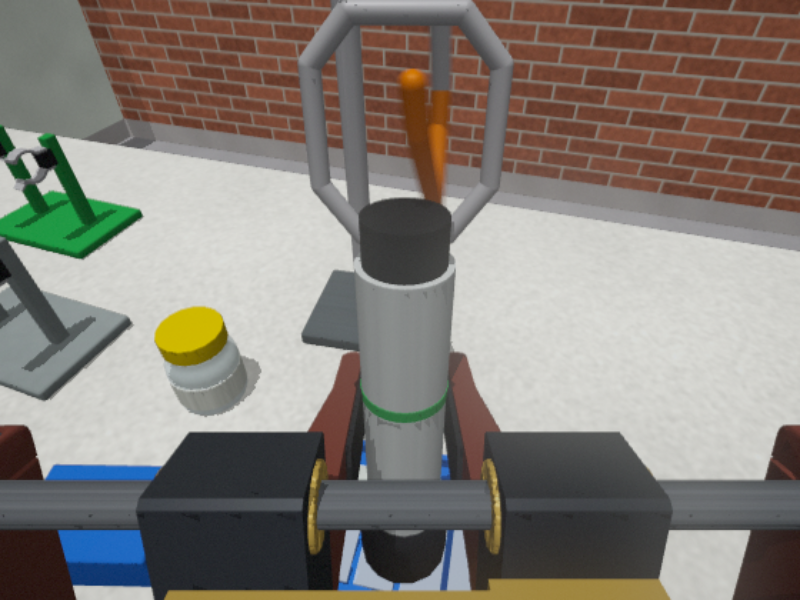

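View pics/w7.png

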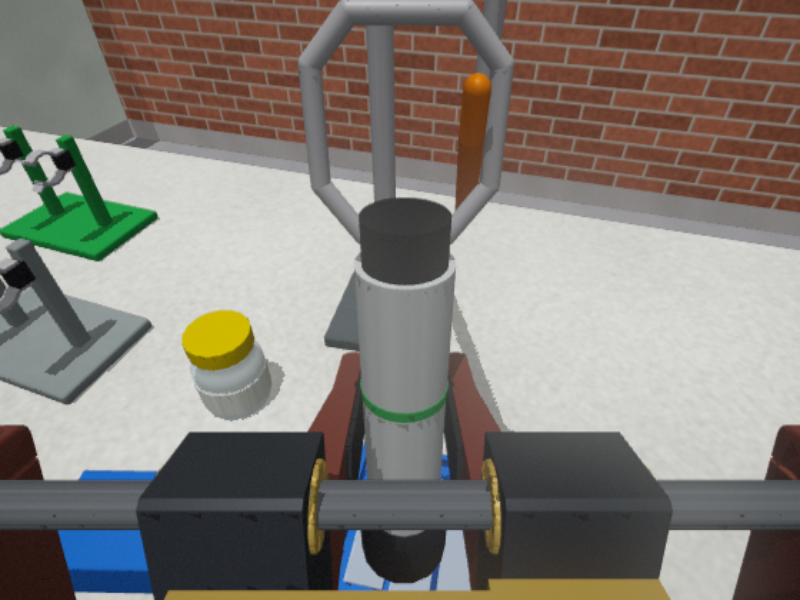

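Run:
```python
from h import *
hline((-.022,.003,.309),.010)
s=hooky(8,.03);cv2.imwrite("pics/w8.png",cv2.resize(s["frame"][:,:,::-1],(800,600)))
b=r.snapshot("side");crop(b,"pics/g6.png",260,80,160,120,5);print(r.sense()["clock"])
```

```text
32.02 1445 y -0.0006 z 0.2596
32.1 1430 y 0.0007 z 0.2592
32.18 1452 y 0.0017 z 0.2580
32.27 1447 y 0.0018 z 0.2565
32.35 1441 y 0.0012 z 0.2590
32.43 1420 y -0.0001 z 0.2591
32.52 1430 y -0.0014 z 0.2563
32.6 1427 y -0.0010 z 0.2587
32.7333
```

View pics/w8.png

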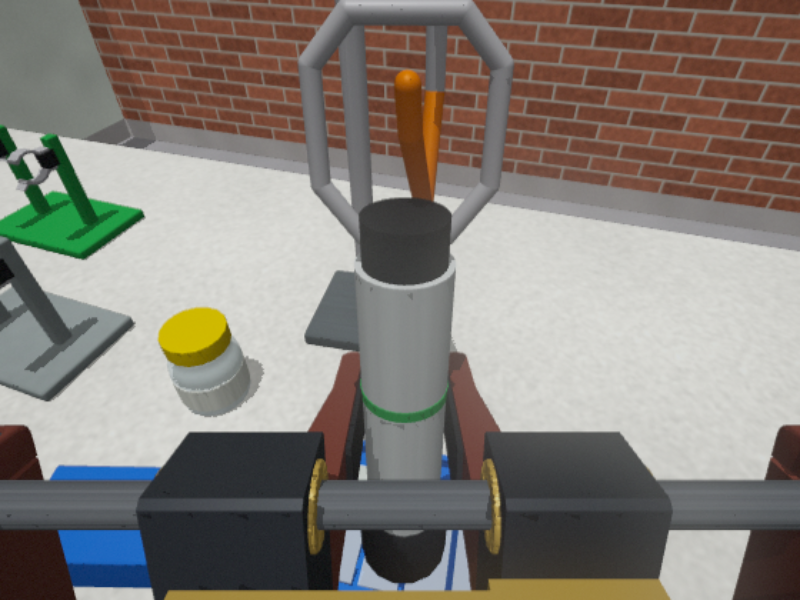

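View pics/g6.png

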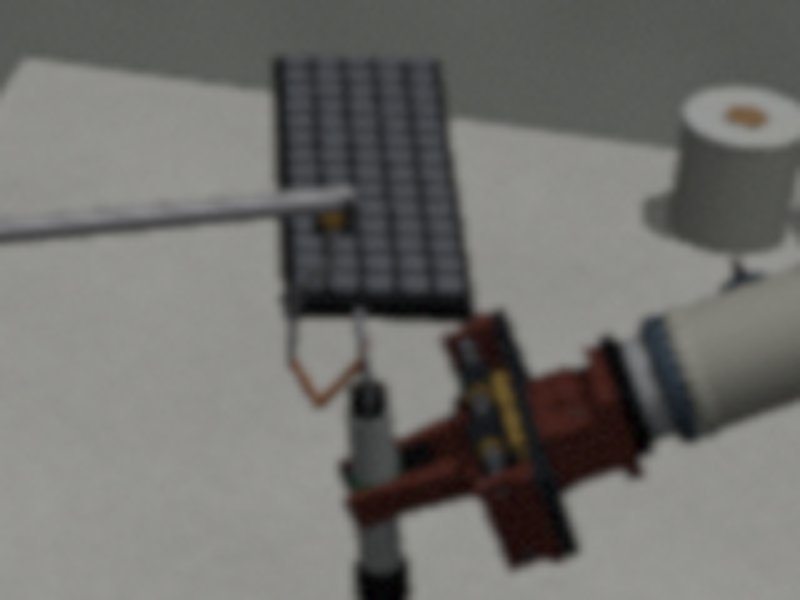

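Run:
```python
from h import *
np.set_printoptions(precision=2,suppress=True)
f0=r.sense()["contact_force"]
for c,v in(((-.010,0.001,.300),.04),((-.003,0,.280),.05),((0,0,.266),.04)):
    hline(c,v);print(c,r.sense()["contact_force"]-f0)
for z in (.263,.260,.258,.256):
    hline((0,0,z),.03);d=r.sense()["contact_force"]-f0;print(z,d)
    if d[2]>1.2:break
b=r.snapshot("side");crop(b,"pics/g7.png",260,80,160,120,5)
b=r.snapshot("scene");crop(b,"pics/g8.png",170,70,160,120,5);print(r.sense()["clock"])
s=r.snapshot("wrist");cv2.imwrite("pics/w9.png",cv2.resize(s["frame"][:,:,::-1],(800,600)))
```

```text
(-0.01, 0.001, 0.3) [-0.52  0.12 -2.13]
(-0.003, 0, 0.28) [ 0.45 -0.07 -0.35]
(0, 0, 0.266) [ 0.09 -0.17 -0.45]
0.263 [-0.24  0.38  0.2 ]
0.26 [-0.91  0.13  1.62]
34.9417
```

View pics/g7.png

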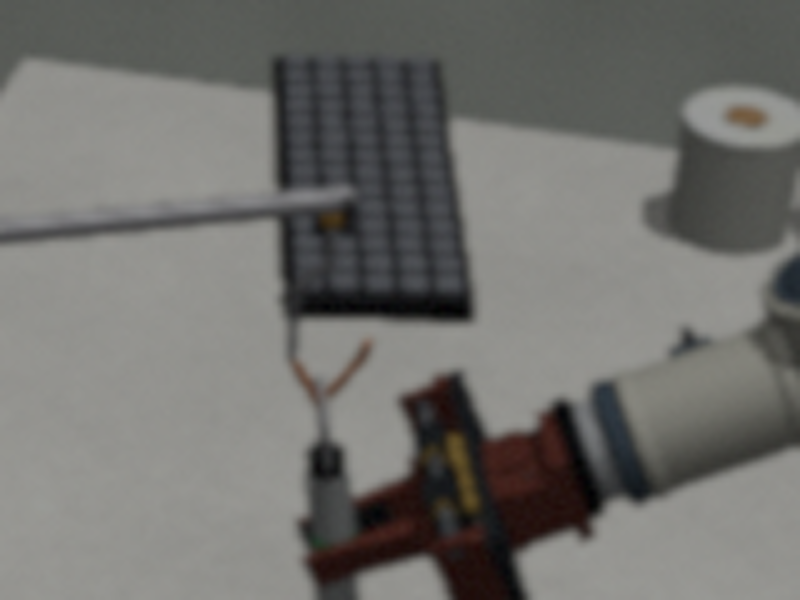

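View pics/g8.png

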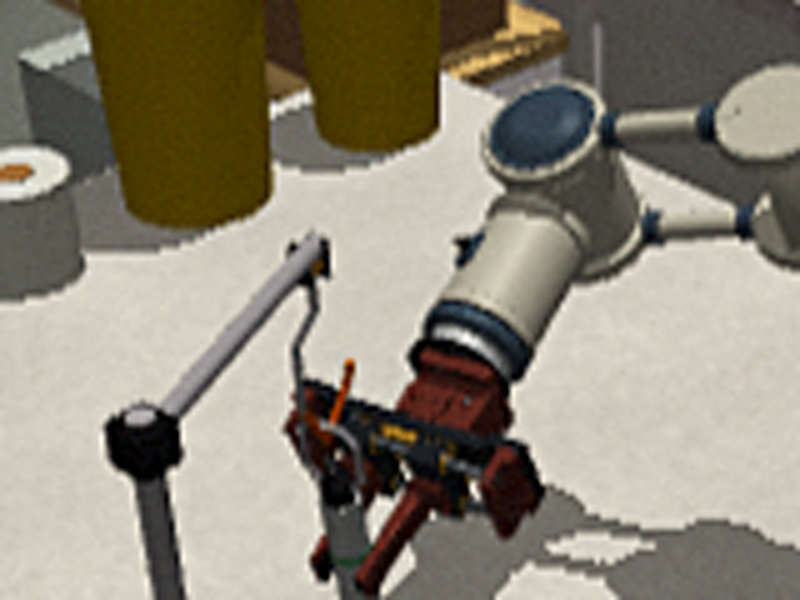

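View pics/w9.png

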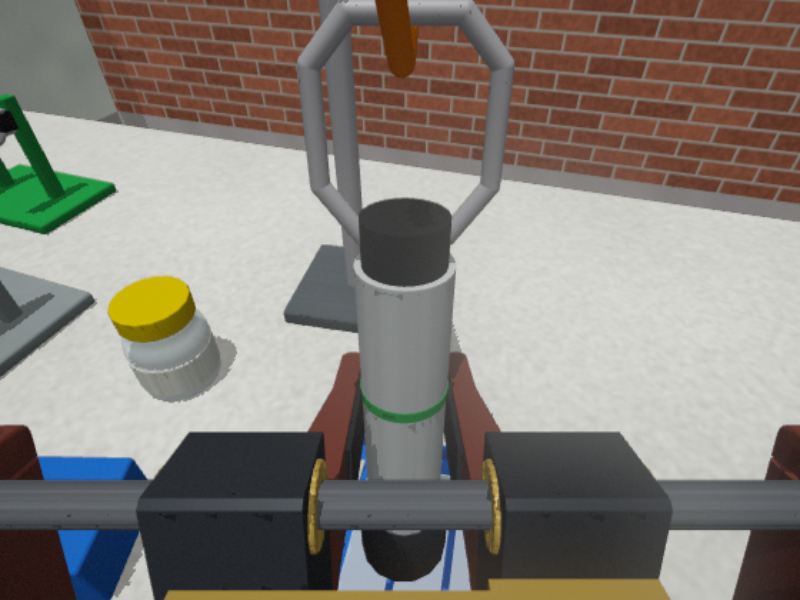

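Run:
```python
from h import *
np.set_printoptions(precision=2,suppress=True)
hline((0,0,.259),.03);print(r.sense()["contact_force"])
p,o=hang(HP,hk(0,0,.259),yaw=HYW);p=np.array(p);z=pz(HP,HYW)
for d in (.05,.07,.09,.11):print(d,r.inverse_kinematics((p-d*z).tolist(),o) is not None, r.inverse_kinematics((p-d*z-.05*hy).tolist(),o) is not None)
r.let_go()
r.wait(.3)
s=r.snapshot("wrist");cv2.imwrite("pics/wa.png",cv2.resize(s["frame"][:,:,::-1],(800,600)))
b=r.snapshot("side");crop(b,"pics/g9.png",260,80,160,120,5);print(r.sense()["clock"])
```

```text
[-0.47  1.06  4.71]
0.05 True True
0.07 True True
0.09 True True
0.11 True True
36.6833
```

View pics/wa.png

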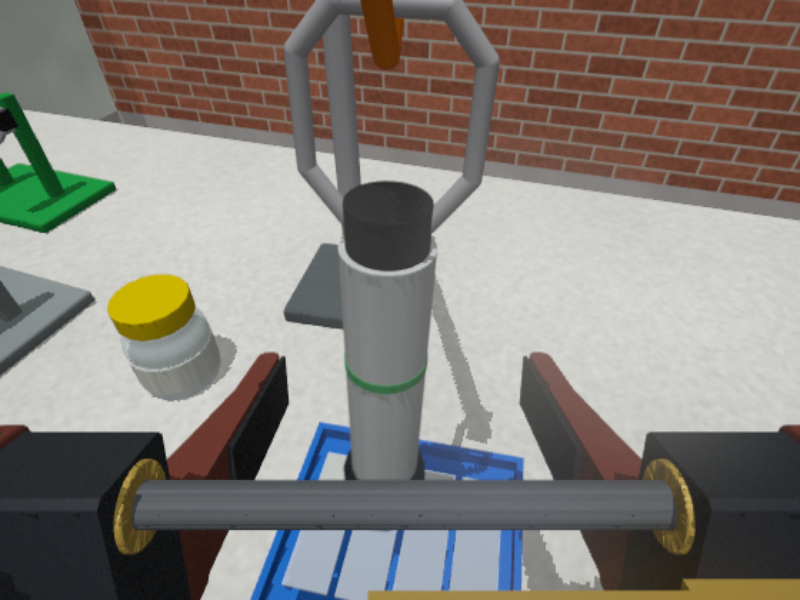

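View pics/g9.png

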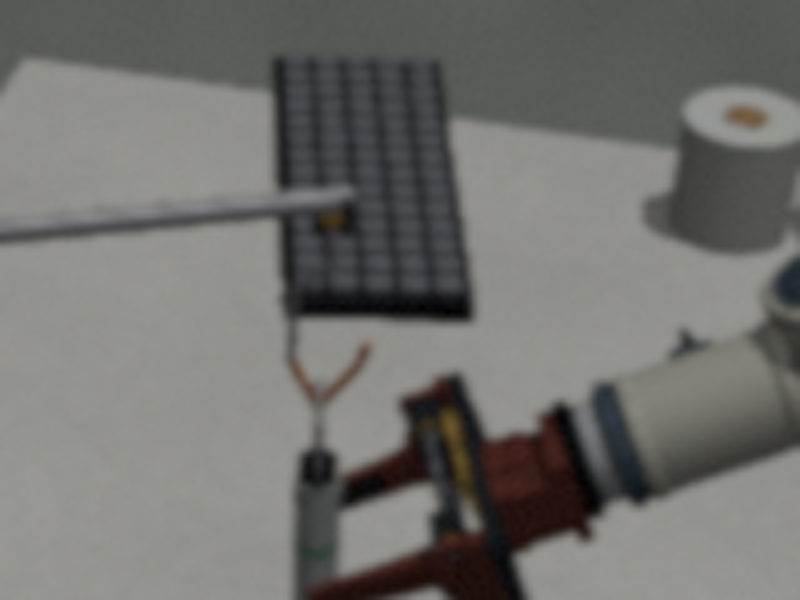

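The torch hangs freely between the open fingers (barrel at about px 388,300 in the wrist view). I'll withdraw straight back, let it settle and look again.

Run:
```python
from h import *
np.set_printoptions(precision=2,suppress=True)
p,o=hang(HP,hk(0,0,.259),yaw=HYW);p=np.array(p);z=pz(HP,HYW)
r.servo_line((p-.11*z).tolist(),speed=.08)
print(r.sense()["clock"])
r.wait(6)
for i in range(5):
    s=r.snapshot("wrist");m=cv2.inRange(cv2.cvtColor(s["frame"],cv2.COLOR_RGB2HSV),(55,120,40),(75,255,255));m[:,:200]=0;m[:,360:]=0
    ys,xs=np.nonzero(m);print(len(xs),xs.mean() if len(xs) else 0,ys.mean() if len(xs) else 0);r.wait(.12)
cv2.imwrite("pics/wb.png",cv2.resize(s["frame"][:,:,::-1],(800,600)))
a=r.snapshot("scene");crop(a,"pics/h1.png",170,90,160,140,4.2)
b=r.snapshot("side");crop(b,"pics/h2.png",250,80,160,140,4.2);print(r.sense()["clock"],r.sense()["contact_force"])
```

```text
38.2083
0 0 0
0 0 0
0 0 0
0 0 0
0 0 0
45.1417 [ 0.39 -0.09  0.72]
```

View pics/wb.png

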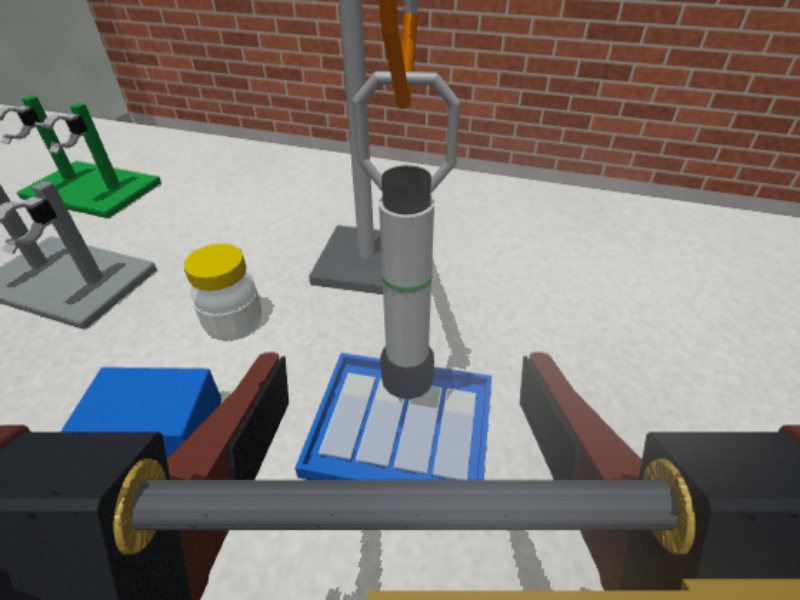

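View pics/h1.png

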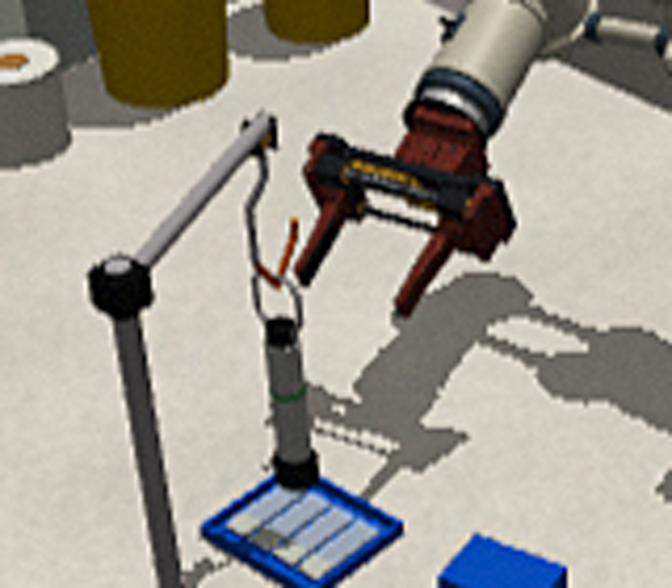

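View pics/h2.png

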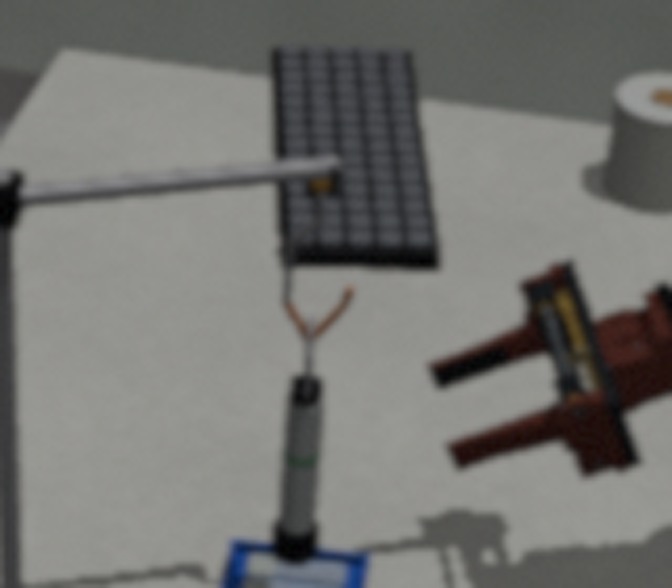

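Run:
```python
from h import *
r.wait(3)
for i in range(8):
    s=r.snapshot("wrist");t=s["frame"][160:310,250:320];m=(t.max(2)<75)
    m[:90]=0;ys,xs=np.nonzero(m);o=cv2.inRange(cv2.cvtColor(s["frame"],cv2.COLOR_RGB2HSV),(8,200,60),(18,255,255))[:100];oy,ox=np.nonzero(o)
    print("head %d %.2f %.2f hook %.2f"%(len(xs),xs.mean(),ys.mean(),ox.mean()));r.wait(.04)
r_=r.sense()["clock"];print(r_)
```

```text
head 740 24.80 103.35 hook 273.93
head 734 26.23 103.56 hook 274.75
head 737 28.81 103.89 hook 276.32
head 742 31.78 104.28 hook 277.88
head 745 34.10 104.57 hook 278.78
head 738 34.81 104.72 hook 278.87
head 738 33.71 104.56 hook 278.39
head 741 31.22 104.10 hook 276.90
48.875
```

Run:
```python
from h import *
r.wait(6)
for i in range(8):
    s=r.snapshot("wrist");t=s["frame"][160:310,250:320];m=(t.max(2)<75)
    m[:90]=0;ys,xs=np.nonzero(m);print("%.1f"%xs.mean(),end=" ");r.wait(.06)
print(r.sense()["clock"])
r.hand_in()
```

```text
27.5 29.9 32.6 33.7 32.8 30.6 27.9 26.1 55.7417
the job is handed in; nothing more can be done
```

The torch hangs lens down by its loop on the hook over the slide tray. I handed the job in at 55.7 s of the 72 s allowed; no verdict is reported.

- **Stilling the hook:** I pressed it to one side with the closed fingers and drew them away slowly. About 0.9 s of frames afterwards showed movement of only about ±1 px, which is under 0.04 rad. I did not check one continuous full second, but single pictures at 16.7 s and 20.2 s also showed it near plumb.
- **Taking out the torch:** I gripped the larger torch mid-barrel in the grey stand. I then pulled it 50 mm straight forward out of its clips, and the picture afterwards showed it clear of them.
- **Setback:** When I arrived at the hook with the torch, the hook was swinging again by about 0.11 rad, probably brushed on the way. I stilled it a second time with the loop's side rail, to about ±2 mm.
- **Hanging the torch:** I lowered the loop into the V of the hook and felt contact at about the expected height. Then I opened the gripper and backed off 110 mm.
- **Last checks:** The loop sits in the V and the torch hangs close to vertical. A small sideways swing is left, about ±4 mm at the head. I estimate that at about 0.03 m/s, against the 0.12 m/s limit. The gripper is clear of everything. The jar and slide box look unmoved in the pictures; I did not check the tube rack again, but the arm never worked near it.

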